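# Measure a cattle cannon bone on the osteometric board

## Task

Measure the big cattle bone on the bone-measuring board: lay it lengthwise and flat along the middle of the board between the fixed end plate and the slide, then bring the slide up gently until you feel it stop, so that the bone sits squarely with one end touching the end plate and the other touching the slide and its length can be read. Do not squeeze the old bone hard, leave the slide where it stopped, and do not disturb the small sheep bone or the four larger sherds round about.

Things in the scene. Friction and masses are not known exactly. Their poses are not given: they have to be found in the camera images.
- board: Bone-measuring (osteometric) board, fixed on the table: grey laminated base 400 mm long (its x), 120 mm wide (y), flat top 22 mm above the table, metal scale strip along its +y edge. The bone slides on it with 1 to 2.5 N of friction. Origin: centre of the underside; x points from the fixed end plate towards the slide, z up.
- head_face (a point): Foot of the fixed end plate's measuring face: mid-width, at board-top height, at board x = -155 mm; axes as board (x square out of the face, towards the slide). The end plate is a brown wooden wall 15 mm thick, 120 mm wide, 90 mm high above the board top, with gussets behind it.
- slide: The slide, running along the board's x with about 2 N of friction; it stays where left. Origin: foot of its measuring face (looking along -x), mid-width, at board-top height; axes as board. Reading = distance from the end plate's face to this face, 0 to 285 mm (180 mm when the bone is held between them), starts at 225 to 280 mm. Plate and foot together are 70 mm long.
- slide_top (a point): Middle of the top edge of the slide's upright brown wooden plate: plate 15 mm thick (x), 120 mm wide (y); this point is 7.5 mm behind the measuring face and 81 mm above the board top. Two gussets behind it, 55 mm high, stand at y = +-48 mm, so the middle of the plate can be pinched from above across its two faces.
- cattle_bone: Big pale cattle cannon bone to be measured: 180 mm long (its x), 54 mm wide (y) over both ends, 32 mm high; shaft 28 mm wide, 22 mm high, its underside 5 mm above what the ends lie on. -x end a flat joint face, +x end two rounded rollers; either may face the end plate. About 0.2 kg. Origin: centre of the underside, mid-length; starts on the table, z up.
- sheep_bone: Small brown sheep cannon bone, 120 mm long (x), 26 mm wide, 18 mm high, lying on the table; origin: centre of the underside. Leave alone.
- sherd0: Flat pottery sherd, about 75 x 55 x 9 mm, on the table; leave alone. Origin: middle of the underside.
- sherd1: Flat pottery sherd, about 65 x 50 x 9 mm, on the table; leave alone. Origin: middle of the underside.
- sherd2: Flat pottery sherd, about 80 x 60 x 9 mm, on the table beyond the board; leave alone. Origin: middle of the underside.
- sherd3: Flat pottery sherd, about 60 x 45 x 9 mm, on the table; leave alone. Origin: middle of the underside.

How it is judged:
By the outcome, as a careful person would: the job done as asked, in the order asked, and still so for the second after the job is handed in, with the robot touching nothing.
It also fails if it takes over 64 s, if anything falls off the work surface, if the arm or the gripper's body presses on something with over 40 N, if the wrist force passes 120 N, or if a joint passes its speed limit or range.

## Robot

A 6-joint arm with a two-finger parallel gripper is mounted at the origin on the work surface. World frame = base frame: x ahead of the robot, y to its left, z up, the work surface at z = 0. Lengths are in m, angles in rad, forces in N, time in s.
With the tool pointing down it reaches from about 0.35 to 0.85 m from the base axis. Payload 8.1 kg.
Tool frame: the origin (TCP) lies on the centre line of the jaws, within the pads' length; the fingertips stand 17 mm ahead of it and the grasp point (between the pads) lies 2 mm behind it; z points along the fingers, y is the line along which they close (so a half turn about z gives the same grasp; the last joint's range is limited). The gripper opens to 93 mm and grips with 3 to 60 N. Pads are 15 mm wide; open, the fingers measure 128 mm over their backs; the gripper's body (75 mm by 188 mm) begins 65 mm behind the grasp point.
Start: joints at [1.133, 0.13, 1.488, -0, 1.523, -0.085], TCP at [0.207, 0.563, 0.236] pointing down, gripper open.
Joint ranges: [-2.96, 2.96], [-0.89, 2.26], [0.02, 2.5], [-1.34, 4.48], [0, 2.73], [-2.66, 2.66]. Speed limits (rad/s): [2.39, 2.39, 2.79, 3.14, 3.14, 3.14].

## Interface

Orientations are given as a rotation vector (axis times angle).
In Python, from plant import telemetry, viewer, order gives the robot as it stands.
- The arm moves only by the tool send_rows, never from a script. Its argument "plan" is a list that holds one entry, the list of rows, each a list of 5 numbers: the closure, from -1 (fully open) to 1 (shut), then the shift along the world's x, y, z normalised to -1 to 1, where 1 is 0.2 m, then the turn about the world's z normalised to -1 to 1, where 1 is 60 degrees. A call has 1 to 20 rows; each row is the pose to reach, as a shift and turn from the pose commanded when the call began; what a row does not reach only later rows make up. A row lasts 1/12 s, in which the tool goes at most 41.7 mm and 7.16 degrees, less where a joint would pass 70% of its speed; a pose out of reach is approached as far as the arm can. A call with a number of a shift or a turn outside -1 to 1 is refused whole. A call with a gripper value outside its range is refused whole. The fingers move at their own pace and stop on an object; "force" is the grip in N (left out, the last holds). Time passes only in rows, so rows that repeat a pose let the fingers close. It gives the time, the measured TCP pose, the force, the opening and the grip force at its end, in the units of the state.
- telemetry.read_state(): the state, without advancing time (a new reading comes with each control period).
- viewer.read_camera(name): name is "side" or "top"; returns (picture, depth): 480x640x3 uint8, blue, green, red; 480x640 float32, m along the optical axis (not along the pixel's ray), 0 where there is no reading.
- viewer.calibration(name): a dict with "camera_matrix" (3x3 intrinsics, pixels), "dist_coeffs" ([k1, k2, p1, p2, k3] as OpenCV has them; the pictures are not rectified), "extrinsics" (4x4, takes a point from camera to world coordinates). Camera axes: x right, y up, looking along -z (the intrinsics and any distortion apply to the point x, -y, -z); pixel columns grow to the right and rows downward; lengths in m; the calibration is good to about 2 mm. A picture is of the moment at which its call begins. calibration takes no time and is no camera call.
- order.close_job(): hands the job in; it is judged then, once.
The state is a dict: "t": time; "q": joint angles; "dq": joint speeds; "joint_torque": joint torques, N m; "tool_pos": TCP position; "orientation": TCP orientation; "force": force on the tool from outside, world axes, zero at the start; "wrist_torque": the same for the moment, N m; "opening": finger opening in m; "gripper_force": force on a finger pad.
Only numpy, scipy, OpenCV 4.12 (cv2) and the standard library are available. Lean on these libraries where they do the work, as an engineer would, in place of code of your own. Each camera call takes 0.05 s, during which the arm holds its last target. There are 200 camera calls.

## Working session

There is one attempt and no reset: what is moved stays moved. The work goes in short steps, Python scripts to look and compute and a tool call to move; the robot and the scene stay as the last step left them, time stands still between calls to the robot, and variables do not carry over. Pictures are saved under pics/ and viewed, at most 10 in all, crops included, and the job is handed in when it is done.

Besides the shell and the picture viewer there is one more tool, called by a JSON object that holds its "method" and its "body", one argument or row to a line. send_rows: Moves the arm, as the interface text tells. Scaled input: -1 to 1 covers 0.2 m each way for a shift and 60 degrees each way for a turn. Its arguments: {"type":"object","properties":{"plan":{"type":"array"},"force":{"type":"number"}},"required":["plan"]}

```bash
mkdir -p pics
cat > h.py <<'E'
import numpy as np, cv2
from plant import telemetry, viewer, order
def cloud(name):
    im,d=viewer.read_camera(name); c=viewer.calibration(name)
    K=np.array(c["camera_matrix"],float); D=np.array(c["dist_coeffs"],float); T=np.array(c["extrinsics"])
    v,u=np.mgrid[0:480,0:640]
    p=cv2.undistortPoints(np.stack([u,v],-1).reshape(-1,1,2).astype(float),K,D).reshape(480,640,2)
    P=np.stack([p[...,0]*d,-p[...,1]*d,-d],-1)
    W=P@T[:3,:3].T+T[:3,3]; W[d==0]=np.nan
    return im,W
E
python3 - <<'E'
from h import *
for n in("top","side"):
    im,W=cloud(n); cv2.imwrite(f"pics/{n}0.png",im); np.save(f"{n}0.npy",W)
    print(n,viewer.calibration(n)["extrinsics"])
    print(np.round(W[40:480:80,40:640:80],3).tolist())
print(telemetry.read_state())
E
```

```text
top [[-0.02061975  0.99845673 -0.05156543  0.52598318]
 [-0.99975216 -0.02102458 -0.00732073 -0.09351756]
 [-0.00839357  0.0514017   0.99864279  1.37867073]
 [ 0.          0.          0.          1.        ]]
[[[1.508, 1.106, -0.746], [1.479, 0.737, -0.75], [1.456, 0.389, -0.745], [1.445, 0.057, -0.754], [1.433, -0.273, -0.744], [1.323, -0.544, -0.49], [1.329, -0.849, -0.494], [1.251, -1.053, -0.286]], [[0.929, 0.669, 0.001], [0.916, 0.437, -0.001], [0.906, 0.217, 0.002], [0.9, 0.006, -0.0], [0.893, -0.203, 0.006], [0.875, -0.399, 0.067], [0.892, -0.632, -0.002], [1.092, -1.277, -0.741]], [[0.7, 0.631, 0.056], [0.699, 0.432, 0.004], [0.694, 0.217, 0.003], [0.689, 0.009, 0.001], [0.684, -0.197, 0.003], [0.68, -0.404, 0.003], [0.677, -0.62, -0.002], [0.745, -1.2, -0.648]], [[0.492, 0.648, 0.024], [0.49, 0.432, 0.005], [0.487, 0.22, -0.003], [0.483, 0.013, -0.004], [0.479, -0.192, 0.004], [0.474, -0.398, 0.0], [0.468, -0.61, 0.002], [0.425, -1.242, -0.753]], [[0.277, 0.664, 0.003], [0.28, 0.437, 0.002], [0.282, 0.222, 0.009], [0.279, 0.016, 0.006], [0.274, -0.188, -0.004], [0.269, -0.39
[... 1599 characters left out ...]
8]]]
{'t': 0.1, 'q': array([ 1.13258157e+00,  1.31056559e-01,  1.48917283e+00, -3.50956634e-05,
        1.52301739e+00, -8.53924902e-02]), 'dq': array([ 4.21661840e-04, -4.18242338e-04, -1.50245537e-03,  8.64509394e-05,
        2.10583066e-04,  3.93945658e-04]), 'joint_torque': array([ 1.10299155e-03, -5.61333597e+01, -4.93101954e+01,  7.70618138e-02,
        2.90040829e-02,  1.47938152e-05]), 'tool_pos': array([0.20710564, 0.56259828, 0.23470836]), 'orientation': array([-5.51269787e-01, -3.09244605e+00,  2.52369144e-03]), 'force': array([ 0.54991476, -0.21334382,  0.19724692]), 'wrist_torque': array([0.04395532, 0.0081432 , 0.00416306]), 'gripper_force': 0.0, 'opening': 0.09325881484537649}
```

View pics/top0.png

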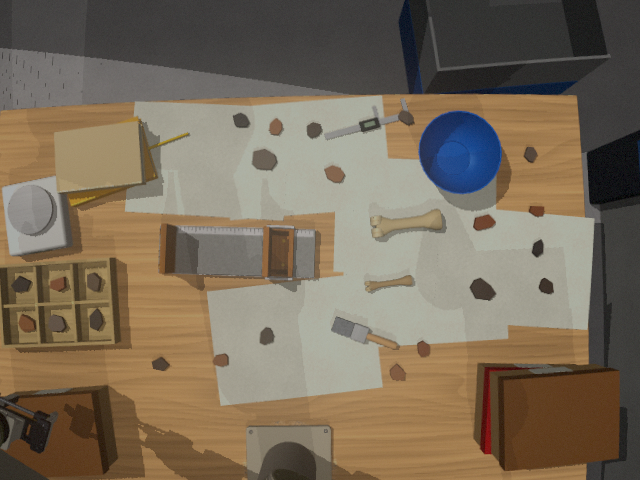

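View pics/side0.png

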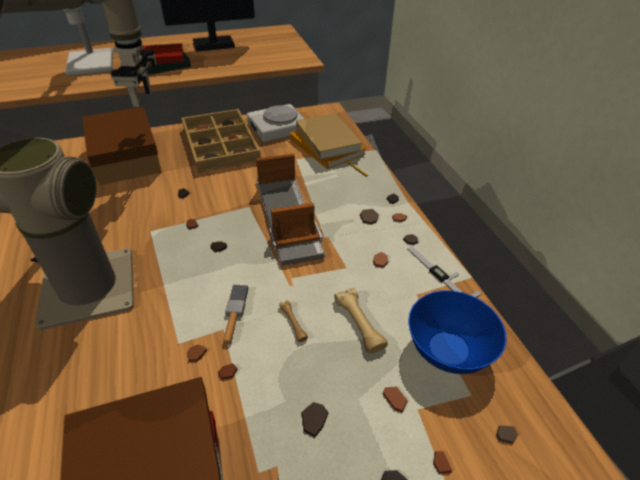

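The top view shows the end plate at about (166,250), the slide at (280,252), the big bone at (375–442,222) and the sheep bone at (390,283). The side view agrees. Next I'll fit the poses.

Run:
```python
from h import *
W=np.load("top0.npy"); im=cv2.imread("pics/top0.png"); hsv=cv2.cvtColor(im,cv2.COLOR_BGR2HSV)
def reg(u0,u1,v0,v1):
    m=np.zeros((480,640),bool); m[v0:v1,u0:u1]=1; return m
Z=W[...,2]
def rect(m,name):
    p=W[m]; p=p[~np.isnan(p).any(1)]
    r=cv2.minAreaRect(p[:,:2].astype(np.float32)*1000); print(name,len(p),"med z",np.round(np.median(p[:,2]),4),"p95",np.round(np.percentile(p[:,2],95),4),r); print(np.round(cv2.boxPoints(r)).tolist()); return p
for n in("top","side"):
    W=np.load(n+"0.npy"); Z=W[...,2]; X=W[...,0];Y=W[...,1]
    print("==",n)
    box=lambda a,b,c,d:(X>a)&(X<b)&(Y>c)&(Y<d)
    def big(m):
        nn,l,s,c=cv2.connectedComponentsWithStats(m.astype(np.uint8)); return l==1+np.argmax(s[1:,4])
    p=rect(big(box(.55,.75,-.34,-.07)&(Z>.010)&(Z<.06)),"bone")
    # ends width profile
    c=p[:,:2].mean(0);U=np.linalg.svd(p[:,:2]-c,full_matrices=False)[2];q=(p[:,:2]-c)@U.T;print("axis",U[0])
    for a in np.arange(-.1,.1,.02):
        k=(q[:,0]>a)&(q[:,0]<=a+.02)
        if k.sum()>3: print(round(a,2),np.round([q[k,1].min(),q[k,1].max(),np.percentile(p[k,2],90)],4))
    rect(big(box(.45,.58,-.26,-.04)&(Z>.010)&(Z<.06)),"sheep")
    rect(big(box(.48,.72,-.1,.45)&(Z>.012)&(Z<.13)),"board")
    rect(big(box(.48,.72,.25,.45)&(Z>.085)&(Z<.13)),"endplate top")
    rect(big(box(.48,.72,-.1,.22)&(Z>.085)&(Z<.13)),"slide top")
    rect(big(box(.48,.72,-.1,.45)&(Z>.016)&(Z<.028)),"board top")
```

```text
== top
bone 686 med z 0.0273 p95 0.0337 ((619.28466796875, -280.9943542480469), (54.42597961425781, 120.7647476196289), 5.195805549621582)
[[587.0, -223.0], [598.0, -344.0], [652.0, -339.0], [641.0, -218.0]]
axis [ 0.09933756 -0.99505379]
-0.06 [-0.0266  0.0272  0.0311]
-0.04 [-0.0268  0.0277  0.0346]
-0.02 [-0.0243  0.0215  0.0307]
0.0 [-0.0146  0.0142  0.0297]
0.02 [-0.0137  0.0141  0.0297]
0.04 [-0.0138  0.0145  0.031 ]
0.06 [-0.0142  0.0147  0.0306]
sheep 521 med z 0.0227 p95 0.0271 ((534.1528930664062, -58.116943359375), (35.56666946411133, 88.55796813964844), 88.77054595947266)
[[490.0, -75.0], [578.0, -77.0], [579.0, -41.0], [490.0, -39.0]]
board 7781 med z 0.0241 p95 0.1062 ((557.2869873046875, 122.85205841064453), (402.71929931640625, 135.99734497070312), 88.4579086303711)
[[484.0, -77.0], [620.0, -80.0], [631.0, 322.0], [495.0, 326.0]]
endplate top 474 med z 0.1105 p95 0.1155 ((567.6927490234375, 283.9040222167969), (18.393177032470703, 120.32950592041016), 86.9427490234375)
[[507.0, 278.0], [627.0, 272.0], [628.0, 290.0], [508.0, 296.0]]
slide top 350 med z 0.1032 p95 0.10
[... 1132 characters left out ...]
28125), 0.12205085903406143)
[[481.0, 450.0], [482.0, -81.0], [628.0, -81.0], [626.0, 450.0]]
endplate top 399 med z 0.1054 p95 0.1165 ((564.5142211914062, 283.5198974609375), (20.6589412689209, 119.4932861328125), 86.22323608398438)
[[504.0, 277.0], [623.0, 269.0], [625.0, 290.0], [506.0, 298.0]]
slide top 389 med z 0.1011 p95 0.1079 ((552.7679443359375, 39.137481689453125), (21.50728416442871, 120.58049774169922), 87.92901611328125)
[[492.0, 31.0], [613.0, 26.0], [613.0, 48.0], [493.0, 52.0]]
board top 1053 med z 0.025 p95 0.0275 ((560.341064453125, 193.5108642578125), (262.4568786621094, 124.54834747314453), 87.34327697753906)
[[492.0, 65.0], [616.0, 60.0], [629.0, 322.0], [504.0, 327.0]]
```

Run:
```python
import cv2
im=cv2.imread("pics/top0.png"); c=im[170:320,145:465]
cv2.imwrite("pics/crop.png",cv2.resize(c,None,fx=2.5,fy=2.5,interpolation=cv2.INTER_CUBIC))
```

```text
(no output)
```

View pics/crop.png

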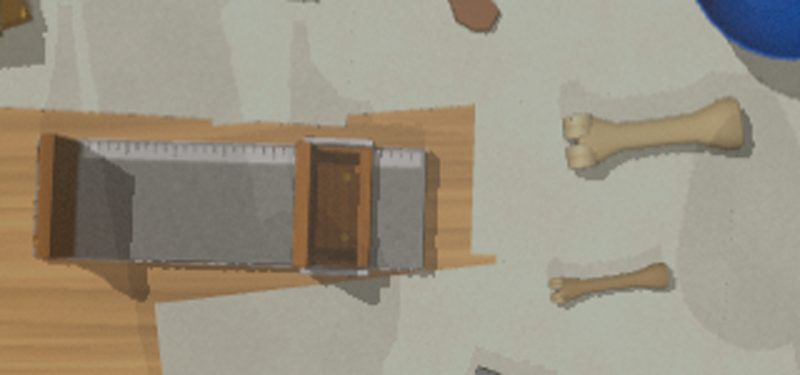

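Run:
```python
from h import *
s=telemetry.read_state(); R=cv2.Rodrigues(s["orientation"])[0]; print("tool y",R[:,1],"x",R[:,0],np.degrees(np.arctan2(R[1,1],R[0,1])))
im=cv2.imread("pics/top0.png").astype(int)
pts={}
for n in("top","side"):
    W=np.load(n+"0.npy"); X,Y,Z=np.moveaxis(W,-1,0)
    def big(m):
        nn,l,s,c=cv2.connectedComponentsWithStats(m.astype(np.uint8)); return l==1+np.argmax(s[1:,4])
    for nm,b in(("bone",(.56,.69,-.42,-.17)),("sheep",(.44,.56,-.36,-.15))):
        m=big((X>b[0])&(X<b[1])&(Y>b[2])&(Y<b[3])&(Z>.009)&(Z<.06)); p=W[m]
        r=cv2.minAreaRect(p[:,:2].astype(np.float32)*1000); print(n,nm,len(p),np.round(r[0],1),np.round(r[1],1),r[2],np.round(cv2.boxPoints(r)).tolist())
        if nm=="bone":
            d=np.array([np.sin(np.radians(6.5)),-np.cos(np.radians(6.5))]); c=np.array(r[0])/1000
            q=p[:,:2]-c; t=q@d; w=q@np.array([-d[1],d[0]]); 
            sh=[]
            for a in np.arange(-.09,.09,.02):
                k=(t>a)&(t<=a+.02); sh.append((a+.01,(w[k].min()+w[k].max())/2,w[k].max()-w[k].min())); print(np.round(sh[-1],4))
            k=np.array(sh); k=k[k[:,2]<.04]; print("slope deg",np.degrees(np.polyfit(k[:,0],k[:,1],1)[0]))
    m=(X>.65)&(X<.95)&(Y>-.6)&(Y<-.2)&(Z>.03); p=W[m]; print("bowl z",np.percentile(p[:,2],98),"xmin",p[:,0].min(), "y",p[:,1].min(),p[:,1].max())
```

```text
tool y [ 0.34554544  0.93840056 -0.00165109] x [-9.38401778e-01  3.45546078e-01  1.06153174e-04] 69.78487597267646
top bone 1094 [ 622.7 -310.6] [ 54.5 180.6] 5.8237457275390625 [[586.0, -224.0], [605.0, -403.0], [659.0, -398.0], [641.0, -218.0]]
[-0.08    0.001   0.0542]
[-0.06    0.0006  0.0541]
[-0.04   -0.0005  0.0357]
[-0.02  -0.     0.028]
[ 0.     -0.0002  0.0283]
[ 0.02   -0.0009  0.0295]
[ 0.04   -0.0005  0.0358]
[ 0.06   -0.0016  0.0493]
[ 0.08   -0.001   0.0545]
slope deg -0.2747705531674087
top sheep 345 [ 470.6 -262.7] [ 26.2 120.3] 6.691466331481934 [[451.0, -205.0], [465.0, -324.0], [491.0, -321.0], [477.0, -201.0]]
bowl z 0.0882280839596693 xmin 0.6517393714018459 y -0.5462678779093616 -0.33581510284563076
side bone 1153 [ 619.3 -310.8] [ 54.5 179.5] 5.355900287628174 [[584.0, -224.0], [601.0, -403.0], [655.0, -398.0], [638.0, -219.0]]
[-0.08    0.0016  0.0543]
[-0.06    0.0008  0.0532]
[-0.04   -0.0003  0.0382]
[-0.02    0.0004  0.0277]
[ 0.     -0.      0.0267]
[ 0.02   -0.0001  0.0289]
[ 0.04   -0.0015  0.0308]
[ 0.06   -0.0027  0.0452]
[ 0.08   -0.0007  0.053 ]
slope deg -0.7965572208814049
side sheep 356 [ 470.  -260.4] [ 29.1 123.3] 6.757091045379639 [[448.0, -201.0], [463.0, -323.0], [492.0, -320.0], [477.0, -197.0]]
bowl z 0.08832532745615526 xmin 0.684086383136046 y -0.5430569873366148 -0.3325529959269824
```

{"method": "send_rows", "body": {
  "plan": [
    [[-1,1,-1,0,-1],[-1,1,-1,0,-1],[-1,1,-1,0,-1],[-1,1,-1,0,-1],[-1,1,-1,0,-1],[-1,1,-1,0,-1],[-1,1,-1,0,-1],[-1,1,-1,0,-1],[-1,1,-1,0,-1],[-1,1,-1,0,-1],[-1,1,-1,0,-1]]
  ],
  "force": 15
}}

```text
t: 1.02
tool_pos: [0.4072, 0.3628, 0.2352]
orientation: [-2.022, -2.404, 0.001]
force: [-0.4, 0.9, 0.1]
opening: 0.093
gripper_force: 0.0
```

{"method": "send_rows", "body": {
  "plan": [
    [[-1,0.5,-1,0,-0.07],[-1,0.5,-1,0,-0.07],[-1,0.5,-1,0,-0.07],[-1,0.5,-1,0,-0.07],[-1,0.5,-1,0,-0.07],[-1,0.5,-1,0,-0.07],[-1,0.5,-1,0,-0.07],[-1,0.5,-1,0,-0.07]]
  ]
}}

```text
t: 1.68
tool_pos: [0.5072, 0.1629, 0.2354]
orientation: [-2.11, -2.327, 0.0]
force: [-0.6, 0.3, 0.5]
opening: 0.0929
gripper_force: 0.0
```

{"method": "send_rows", "body": {
  "plan": [
    [[-1,0.5,-1,0,0],[-1,0.5,-1,0,0],[-1,0.5,-1,0,0],[-1,0.5,-1,0,0],[-1,0.5,-1,0,0],[-1,0.5,-1,0,0],[-1,0.5,-1,0,0],[-1,0.5,-1,0,0]]
  ]
}}

```text
t: 2.35
tool_pos: [0.6072, -0.0356, 0.2352]
orientation: [-2.109, -2.327, 0.0]
force: [0.8, 0.2, 0.4]
opening: 0.0931
gripper_force: 0.0
```

{"method": "send_rows", "body": {
  "plan": [
    [[-1,0.07,-1,0,0],[-1,0.07,-1,0,0],[-1,0.07,-1,0,0],[-1,0.07,-1,0,0],[-1,0.07,-1,0,0],[-1,0.07,-1,0,0]]
  ]
}}

```text
t: 2.85
tool_pos: [0.6209, -0.2402, 0.2354]
orientation: [2.112, 2.325, -0.002]
force: [0.8, 0.2, -0.9]
opening: 0.0931
gripper_force: 0.0
```

{"method": "send_rows", "body": {
  "plan": [
    [[-1,0,-0.37,-0.6,0],[-1,0,-0.37,-0.6,0],[-1,0,-0.37,-0.6,0],[-1,0,-0.37,-0.6,0],[-1,0,-0.37,-0.6,0],[-1,0,-0.37,-0.6,0]]
  ]
}}

```text
t: 3.35
tool_pos: [0.6215, -0.3086, 0.1157]
orientation: [-2.108, -2.327, -0.001]
force: [0.5, 0.6, 0.8]
opening: 0.0932
gripper_force: 0.0
```

Run:
```python
from h import *
im,W=cloud("side"); cv2.imwrite("pics/s1.png",cv2.resize(im[200:400,230:500],None,fx=2.5,fy=2.5)); print(telemetry.read_state()["tool_pos"])
```

```text
[ 0.62272608 -0.30911494  0.11778797]
```

View pics/s1.png

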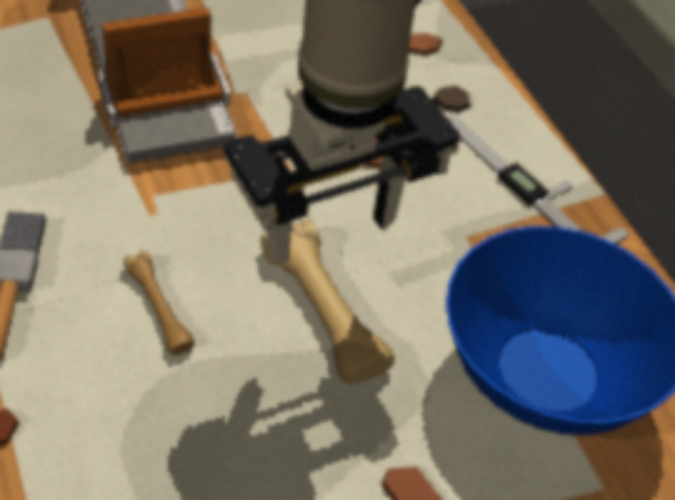

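The gripper straddles the bone shaft, which runs from (290,235) to (365,365) in the crop, and it is clear of the bowl and the sheep bone. I'll descend and grip.

{"method": "send_rows", "body": {
  "plan": [
    [[-1,0,0,-0.15,0],[-1,0,0,-0.3,0],[-1,0,0,-0.4,0],[-1,0,0,-0.46,0],[-1,0,0,-0.46,0],[-1,0,0,-0.46,0],[-1,0,0,-0.46,0]]
  ]
}}

```text
t: 3.98
tool_pos: [0.6233, -0.3114, 0.0269]
orientation: [2.107, 2.325, 0.002]
force: [0.7, -0.6, 0.5]
opening: 0.0933
gripper_force: 0.0
```

{"method": "send_rows", "body": {
  "plan": [
    [[1,0,0,0,0],[1,0,0,0,0],[1,0,0,0,0],[1,0,0,0,0],[1,0,0,0,0],[1,0,0,0,0],[1,0,0,0,0],[1,0,0,0,0],[1,0,0,0,0],[1,0,0,0,0],[1,0,0,0,0],[1,0,0,0,0]]
  ],
  "force": 15
}}

```text
t: 4.98
tool_pos: [0.6213, -0.3109, 0.0236]
orientation: [-2.111, -2.327, 0.0]
force: [0.2, -0.6, -0.2]
opening: 0.0279
gripper_force: 15.0
```

{"method": "send_rows", "body": {
  "plan": [
    [[1,0,0,0.1,0],[1,0,0,0.25,0],[1,0,0,0.4,0],[1,0,0,0.55,0],[1,0,0,0.7,0],[1,0,0,0.8,0],[1,0,0,0.8,0],[1,0,0,0.8,0]]
  ]
}}

```text
t: 5.65
tool_pos: [0.622, -0.3113, 0.1846]
orientation: [2.109, 2.325, 0.001]
force: [0.1, 0.0, -3.1]
opening: 0.0277
gripper_force: 15.0
```

{"method": "send_rows", "body": {
  "plan": [
    [[1,-0.02,0.1,0,-0.01],[1,-0.04,0.25,0,-0.03],[1,-0.06,0.4,0,-0.05],[1,-0.08,0.55,0,-0.07],[1,-0.1,0.7,0,-0.09],[1,-0.12,0.85,0,-0.11],[1,-0.15,1,0,-0.14],[1,-0.15,1,0,-0.14]]
  ]
}}

```text
t: 6.32
tool_pos: [0.5888, -0.1053, 0.1799]
orientation: [-2.268, -2.164, 0.002]
force: [-1.3, 0.5, -1.8]
opening: 0.0286
gripper_force: 15.0
```

{"method": "send_rows", "body": {
  "plan": [
    [[1,-0.02,0.15,0,0],[1,-0.04,0.3,0,0],[1,-0.06,0.45,0,0],[1,-0.08,0.6,0,0],[1,-0.1,0.75,0,0],[1,-0.12,0.9,0,0],[1,-0.15,1,0,0],[1,-0.15,1,0,0]]
  ]
}}

```text
t: 6.98
tool_pos: [0.5588, 0.0926, 0.1804]
orientation: [-2.268, -2.167, 0.005]
force: [-0.5, -1.3, -2.2]
opening: 0.0279
gripper_force: 15.0
```

{"method": "send_rows", "body": {
  "plan": [
    [[1,0,0.15,0,0],[1,0,0.3,0,0],[1,0,0.4,0,0],[1,0,0.46,0,0],[1,0,0.46,0,0],[1,0,0.46,0,0],[1,0,0.46,0,0]]
  ]
}}

```text
t: 7.57
tool_pos: [0.5611, 0.1797, 0.1826]
orientation: [-2.276, -2.166, 0.003]
force: [-0.2, 0.1, -3.0]
opening: 0.0278
gripper_force: 15.0
```

```bash
python3 - <<'E'
from h import *
s=telemetry.read_state(); print(s["tool_pos"],s["orientation"],s["force"],s["opening"])
for n in("top","side"):
    im,W=cloud(n); X,Y,Z=np.moveaxis(W,-1,0); np.save(n+"1.npy",W)
    c=im[190:310,140:340] if n=="top" else im[100:300,200:400]
    cv2.imwrite(f"pics/{n}2.png",cv2.resize(c,None,fx=3,fy=3))
    m=(X>.5)&(X<.62)&(Y>.06)&(Y<.32)&(Z>.12)&(Z<.2); p=W[m]
    # pale bone pixels
    hsv=cv2.cvtColor(im,cv2.COLOR_BGR2HSV)[m]; k=(hsv[:,1]>50)&(hsv[:,2]>90); print(n,len(p),k.sum())
    if k.sum()>20: r=cv2.minAreaRect(p[k,:2].astype(np.float32)*1000); print(r)
    m=(X>.53)&(X<.6)&(Z>.06)&(Z<.105)&(Y>.25)&(Y<.3); print("face y",np.percentile(Y[m],[5,25,50,75]),m.sum())
E
python3 - <<'E'
import cv2,numpy as np
a=cv2.imread("pics/top2.png");b=cv2.imread("pics/side2.png")
a=cv2.resize(a,(400,240));b=cv2.resize(b,(400,400));o=np.zeros((400,800,3),np.uint8);o[:240,:400]=a;o[:,400:]=b;cv2.imwrite("pics/c2.png",o)
E
```

```text
[0.56108408 0.17972211 0.1825979 ] [-2.27566016 -2.16550837  0.0027716 ] [-0.17445112  0.08449687 -3.03456088] 0.027751235768835505
top 621 584
((560.8381958007812, 133.68869018554688), (86.85025787353516, 51.506683349609375), 85.58702850341797)Traceback (most recent call last):
  File "<stdin>", line 11, in <module>
    return _quantile_unchecked(
        a, q, axis, out, overwrite_input, method, keepdims, weights)
    return _ureduce(a,
                    func=_quantile_ureduce_func,
    ...<5 lines>...
                    overwrite_input=overwrite_input,
                    method=method)
    r = func(a, **kwargs)
    result = _quantile(arr,
                       quantiles=q,
    ...<2 lines>...
                       out=out,
                       weights=wgt)
    slices_having_nans = np.isnan(arr[-1, ...])
                                  ~~~^^^^^^^^^
IndexError: index -1 is out of bounds for axis 0 with size 0
[ WARN:0@0.030] global loadsave.cpp:275 findDecoder imread_('pics/side2.png'): can't open/read file: check file path/integrity
Traceback (most recent call last):
cv2.error: OpenCV(4.12.0) /io/opencv/modules/imgproc/src/resize.cpp:4208: error: (-215:Assertion failed) !ssize.empty() in function 'resize'
```

Run:
```python
from h import *
s=telemetry.read_state(); R=cv2.Rodrigues(s["orientation"])[0]; print(s["tool_pos"],"tool y deg",np.degrees(np.arctan2(R[1,1],R[0,1])))
d=np.array([-.0477,-.9989]); 
for n in("top0","side0"):
    W=np.load(n+".npy"); X,Y,Z=np.moveaxis(W,-1,0)
    m=(X>.53)&(X<.6)&(Z>.05)&(Z<.1)&(Y>.25)&(Y<.3); 
    # end plate face y at x=.566
    print(n,"face", m.sum(), np.percentile(Y[m]-(X[m]-.566)*-.0477,[10,50,90]) if m.any() else "")
    m=(X>.5)&(X<.62)&(Z>.104)&(Z<.12)&(Y>.25)&(Y<.32); print("plate top", np.percentile(Y[m]+(X[m]-.566)*.0477,[2,50,98]),"x",np.percentile(X[m],[1,99]))
    m=(X>.5)&(X<.62)&(Z>.095)&(Z<.115)&(Y>.0)&(Y<.1); print("slide top", np.percentile(Y[m]+(X[m]-.555)*.0477,[2,50,98]))
im,W=cloud("side"); X,Y,Z=np.moveaxis(W,-1,0)
h=cv2.cvtColor(im,cv2.COLOR_BGR2HSV); m=(X>.5)&(X<.63)&(Y>.06)&(Y<.32)&(Z>.13)&(Z<.2)&(h[...,1]>50)&(h[...,2]>90)
p=W[m]; print("bone side",m.sum(),cv2.minAreaRect(p[:,:2].astype(np.float32)*1000),"z",np.percentile(p[:,2],[2,98]))
c=cv2.resize(im[80:300,180:420],None,fx=2.5,fy=2.5); cv2.imwrite("pics/c2.png",c)
```

```text
[0.56125863 0.17961181 0.18293439] tool y deg -2.876407714426627
top0 face 165 [0.27567376 0.27675517 0.27775754]
plate top [0.27631988 0.28318169 0.29229786] x [0.50782582 0.61791399]
slide top [0.03118891 0.03841357 0.04583342]
side0 face 288 [0.27613933 0.27922938 0.282407  ]
plate top [0.27404523 0.28104476 0.29306258] x [0.50567655 0.61751624]
slide top [0.0294478  0.0349064  0.04673741]
bone side 277 ((559.711669921875, 174.3986053466797), (172.2681884765625, 58.11785888671875), 88.08422088623047) z [0.17463279 0.19639973]
```

View pics/c2.png

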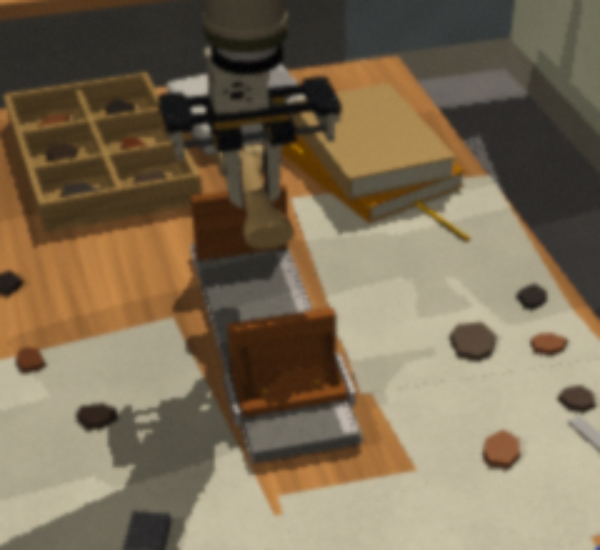

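The bone is held over the board between the end plate and the slide, parallel to the board, so I'll lower it.

{"method": "send_rows", "body": {
  "plan": [
    [[1,0,0,-0.1,0],[1,0,0,-0.25,0],[1,0,0,-0.4,0],[1,0,0,-0.55,0],[1,0,0,-0.62,0],[1,0,0,-0.65,0],[1,0,0,-0.66,0],[1,0,0,-0.66,0],[1,0,0,-0.67,0],[1,0,0,-0.67,0],[1,0,0,-0.675,0],[1,0,0,-0.675,0]]
  ]
}}

```text
t: 8.67
tool_pos: [0.5619, 0.1813, 0.0495]
orientation: [2.275, 2.166, 0.002]
force: [-0.2, -0.7, -1.6]
opening: 0.0278
gripper_force: 15.0
```

{"method": "send_rows", "body": {
  "plan": [
    [[1,0,0,-0.005,0],[1,0,0,-0.01,0],[1,0,0,-0.01,0]]
  ]
}}

```text
t: 8.92
tool_pos: [0.5612, 0.1811, 0.0465]
orientation: [-2.275, -2.166, 0.0]
force: [-0.2, 1.2, -2.4]
opening: 0.0279
gripper_force: 15.0
```

{"method": "send_rows", "body": {
  "plan": [
    [[1,0,0,-0.005,0],[1,0,0,-0.005,0],[1,0,0,-0.005,0]]
  ]
}}

```text
t: 9.17
tool_pos: [0.5613, 0.181, 0.0456]
orientation: [-2.275, -2.166, 0.0]
force: [-0.4, 1.1, -1.7]
opening: 0.0278
gripper_force: 15.0
```

{"method": "send_rows", "body": {
  "plan": [
    [[1,0,0,-0.005,0],[1,0,0,-0.005,0],[1,0,0,-0.005,0]]
  ]
}}

```text
t: 9.42
tool_pos: [0.5613, 0.1811, 0.0455]
orientation: [-2.275, -2.166, 0.0]
force: [-4.5, -1.2, 6.5]
opening: 0.0279
gripper_force: 15.0
```

{"method": "send_rows", "body": {
  "plan": [
    [[-1,0,0,0,0],[-1,0,0,0,0],[-1,0,0,0,0],[-1,0,0,0,0],[-1,0,0,0,0],[-1,0,0,0,0],[-1,0,0,0.1,0],[-1,0,0,0.3,0],[-1,0,0,0.5,0],[-1,0,0,0.7,0],[-1,0,0,0.8,0],[-1,0,0,0.8,0],[-1,0,0,0.8,0]]
  ]
}}

```text
t: 10.5
tool_pos: [0.5625, 0.1813, 0.2067]
orientation: [2.274, 2.165, 0.005]
force: [-0.4, 0.1, -1.7]
opening: 0.0928
gripper_force: 0.0
```

Run:
```python
from h import *
W=None
for n in("top","side"):
    im,W=cloud(n); X,Y,Z=np.moveaxis(W,-1,0)
    h=cv2.cvtColor(im,cv2.COLOR_BGR2HSV); m=(X>.5)&(X<.62)&(Y>.065)&(Y<.274)&(Z>.034)&(Z<.065)&(h[...,1]>50)&(h[...,2]>80)
    _,l,s,_=cv2.connectedComponentsWithStats(m.astype(np.uint8)); m=l==1+np.argmax(s[1:,4]); p=W[m]; print(n,m.sum(),cv2.minAreaRect(p[:,:2].astype(np.float32)*1000),np.percentile(p[:,2],[5,95]))
    cv2.imwrite(f"pics/{n}3.png",cv2.resize(im[190:310,140:340] if n=="top" else im[130:280,220:370],None,fx=3,fy=3))
a=cv2.imread("pics/top3.png")[:,:];b=cv2.imread("pics/side3.png")
o=np.zeros((450,800,3),np.uint8);a=cv2.resize(a,(400,240));b=cv2.resize(b,(400,400));o[:240,:400]=a;o[:400,400:]=b;cv2.imwrite("pics/c3.png",o)
```

```text
top 641 ((563.1123657226562, 147.48492431640625), (111.97173309326172, 52.83441162109375), 85.32166290283203) [0.0425411  0.05607581]
side 321 ((556.5057373046875, 182.98590087890625), (149.4709014892578, 51.69010925292969), 85.08171081542969) [0.04735018 0.05689896]
```

View pics/c3.png

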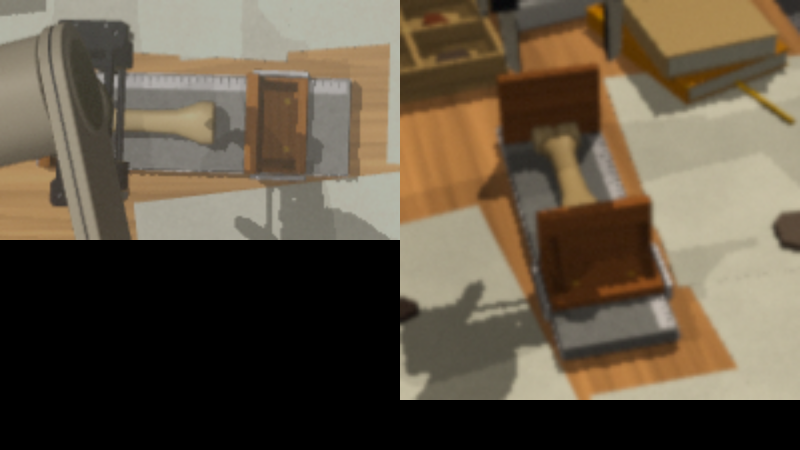

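The bone lies along the mid-board just short of the end plate, from (115,120) to (215,120) in the top crop. Next I'll push the slide with closed fingers behind the middle of its plate.

{"method": "send_rows", "body": {
  "plan": [
    [[1,-0.01,-0.2,0,0],[1,-0.02,-0.4,0,0],[1,-0.03,-0.6,0,0],[1,-0.04,-0.75,0,0],[1,-0.04,-0.85,0,0],[1,-0.04,-0.85,0,0],[1,-0.04,-0.85,0,0],[1,-0.04,-0.85,0,0],[1,-0.04,-0.85,0,0],[1,-0.04,-0.85,0,0],[1,-0.04,-0.85,0,0]]
  ]
}}

```text
t: 11.52
tool_pos: [0.5532, 0.0121, 0.2044]
orientation: [-2.273, -2.168, 0.0]
force: [0.3, 0.7, -0.2]
opening: 0.0242
gripper_force: 0.0
```

{"method": "send_rows", "body": {
  "plan": [
    [[1,0,0,-0.15,0],[1,0,0,-0.3,0],[1,0,0,-0.42,0],[1,0,0,-0.5,0],[1,0,0,-0.54,0],[1,0,0,-0.57,0],[1,0,0,-0.57,0],[1,0,0,-0.57,0]]
  ]
}}

```text
t: 12.18
tool_pos: [0.5539, 0.0112, 0.0916]
orientation: [2.274, 2.166, 0.001]
force: [0.7, 0.4, -0.2]
opening: 0.0011
gripper_force: 0.0
```

{"method": "send_rows", "body": {
  "plan": [
    [[1,0,0.01,0,0],[1,0,0.02,0,0],[1,0,0.03,0,0],[1,0,0.04,0,0],[1,0,0.05,0,0],[1,0,0.06,0,0],[1,0,0.07,0,0],[1,0,0.08,0,0],[1,0,0.09,0,0],[1,0.01,0.1,0,0],[1,0.01,0.11,0,0],[1,0.01,0.12,0,0],[1,0.01,0.13,0,0],[1,0.01,0.14,0,0],[1,0.01,0.15,0,0],[1,0.01,0.16,0,0],[1,0.01,0.17,0,0],[1,0.01,0.18,0,0],[1,0.01,0.19,0,0],[1,0.01,0.2,0,0]]
  ]
}}

```text
t: 13.85
tool_pos: [0.5554, 0.0513, 0.0907]
orientation: [2.275, 2.166, 0.0]
force: [1.2, -2.8, -0.3]
opening: 0.0005
gripper_force: 1.1
```

{"method": "send_rows", "body": {
  "plan": [
    [[1,0,0.005,0,0],[1,0,0.01,0,0],[1,0,0.015,0,0],[1,0,0.02,0,0],[1,0,0.025,0,0],[1,0,0.03,0,0],[1,0,0.035,0,0],[1,0,0.04,0,0],[1,0,0.045,0,0],[1,0,0.05,0,0],[1,0,0.05,0,0]]
  ]
}}

```text
t: 14.77
tool_pos: [0.5552, 0.0613, 0.0906]
orientation: [-2.275, -2.166, -0.0]
force: [1.2, -1.1, 0.2]
opening: 0.0007
gripper_force: 0.5
```

Run:
```python
from h import *
s=telemetry.read_state(); print(s["tool_pos"],s["force"])
for n in("top","side"):
    im,W=cloud(n); X,Y,Z=np.moveaxis(W,-1,0)
    m=(X>.5)&(X<.62)&(Z>.088)&(Z<.108)&(Y>.03)&(Y<.13)&(abs(X-.555)>.025); y=Y[m]+(X[m]-.555)*.0477; print(n,m.sum(),"slide plate y", np.percentile(y,[2,50,90,98]))
    h=cv2.cvtColor(im,cv2.COLOR_BGR2HSV); m=(X>.52)&(X<.6)&(Y>.09)&(Y<.29)&(Z>.034)&(Z<.07)&(h[...,1]>50)&(h[...,2]>120); print("bone y",np.percentile(Y[m],[1,99]))
```

```text
[0.55523332 0.06133177 0.09063283] [ 1.23074414 -1.07044932  0.21902269]
top 14 slide plate y [0.07099329 0.078349   0.08434831 0.0854947 ]
bone y [0.23902619 0.26662839]
side 184 slide plate y [0.06802606 0.07347827 0.082484   0.08576836]
bone y [0.1547984  0.22603873]
```

{"method": "send_rows", "body": {
  "plan": [
    [[1,0,0.0025,0,0],[1,0,0.005,0,0],[1,0,0.0075,0,0],[1,0,0.01,0,0],[1,0,0.0125,0,0],[1,0,0.015,0,0],[1,0,0.0175,0,0],[1,0,0.02,0,0],[1,0,0.0225,0,0],[1,0,0.025,0,0]]
  ]
}}

```text
t: 15.7
tool_pos: [0.5552, 0.0661, 0.0905]
orientation: [-2.275, -2.166, 0.0]
force: [-0.9, -1.8, -1.5]
opening: 0.0004
gripper_force: 1.0
```

{"method": "send_rows", "body": {
  "plan": [
    [[1,0,0.0025,0,0],[1,0,0.005,0,0],[1,0,0.0075,0,0],[1,0,0.01,0,0]]
  ]
}}

```text
t: 16.03
tool_pos: [0.5553, 0.0681, 0.0906]
orientation: [-2.275, -2.166, -0.0]
force: [0.7, -2.1, -0.9]
opening: 0.0003
gripper_force: 1.0
```

{"method": "send_rows", "body": {
  "plan": [
    [[1,0,0.0025,0,0],[1,0,0.005,0,0],[1,0,0.0075,0,0]]
  ]
}}

```text
t: 16.28
tool_pos: [0.5553, 0.0694, 0.0906]
orientation: [2.275, 2.166, -0.0]
force: [1.7, -3.9, -2.1]
opening: 0.0004
gripper_force: 1.7
```

{"method": "send_rows", "body": {
  "plan": [
    [[1,0,0.0025,0,0],[1,0,0.005,0,0]]
  ]
}}

```text
t: 16.45
tool_pos: [0.5554, 0.0705, 0.0906]
orientation: [2.275, 2.166, 0.0]
force: [1.4, -2.5, -2.2]
opening: 0.0002
gripper_force: 1.7
```

{"method": "send_rows", "body": {
  "plan": [
    [[1,0,0.0025,0,0],[1,0,0.005,0,0]]
  ]
}}

```text
t: 16.62
tool_pos: [0.5554, 0.0716, 0.0907]
orientation: [2.275, 2.166, 0.0]
force: [1.2, -2.7, -3.8]
opening: 0.0004
gripper_force: 1.7
```

{"method": "send_rows", "body": {
  "plan": [
    [[1,0,0.0025,0,0],[1,0,0.0025,0,0]]
  ]
}}

```text
t: 16.78
tool_pos: [0.5554, 0.0722, 0.0907]
orientation: [2.275, 2.166, 0.0]
force: [1.1, -2.9, -0.5]
opening: 0.0004
gripper_force: 1.4
```

{"method": "send_rows", "body": {
  "plan": [
    [[1,0,0.0025,0,0],[1,0,0.0025,0,0]]
  ]
}}

```text
t: 16.95
tool_pos: [0.5554, 0.0726, 0.0907]
orientation: [2.275, 2.166, 0.0]
force: [1.7, -4.3, -2.4]
opening: 0.0004
gripper_force: 1.5
```

{"method": "send_rows", "body": {
  "plan": [
    [[1,0,0.0025,0,0],[1,0,0.0025,0,0]]
  ]
}}

```text
t: 17.12
tool_pos: [0.5554, 0.0731, 0.0907]
orientation: [2.275, 2.166, 0.0]
force: [1.7, -2.5, -1.5]
opening: 0.0004
gripper_force: 1.5
```

{"method": "send_rows", "body": {
  "plan": [
    [[1,0,0.0025,0,0],[1,0,0.0025,0,0]]
  ]
}}

```text
t: 17.28
tool_pos: [0.5554, 0.0736, 0.0907]
orientation: [2.275, 2.166, 0.0]
force: [1.5, -3.1, -2.3]
opening: 0.0003
gripper_force: 1.5
```

{"method": "send_rows", "body": {
  "plan": [
    [[1,0,0.0025,0,0],[1,0,0.0025,0,0]]
  ]
}}

```text
t: 17.45
tool_pos: [0.5554, 0.0739, 0.0907]
orientation: [2.275, 2.166, -0.0]
force: [1.3, -4.4, -1.0]
opening: 0.0009
gripper_force: 2.2
```

{"method": "send_rows", "body": {
  "plan": [
    [[1,0,0.0025,0,0],[1,0,0.0025,0,0]]
  ]
}}

```text
t: 17.62
tool_pos: [0.5554, 0.0739, 0.0907]
orientation: [2.275, 2.165, -0.001]
force: [1.4, -7.2, -1.0]
opening: 0.0006
gripper_force: 3.3
```

The tool has stopped advancing at 73.9 mm and the force rises to 7 N, so the slide is stopped against the bone. I'll back off straight, then lift.

{"method": "send_rows", "body": {
  "plan": [
    [[1,0,-0.01,0,0],[1,0,-0.03,0,0],[1,0,-0.05,0,0],[1,0,-0.05,0,0],[1,0,-0.05,0.2,0],[1,0,-0.05,0.4,0],[1,0,-0.05,0.6,0],[1,0,-0.05,0.8,0],[1,0,-0.05,0.8,0]]
  ]
}}

```text
t: 18.37
tool_pos: [0.5592, 0.0649, 0.2611]
orientation: [2.268, 2.16, 0.017]
force: [1.9, 0.2, 1.2]
opening: 0.0004
gripper_force: 0.0
```

{"method": "send_rows", "body": {
  "plan": [
    [[1,0,-0.2,0,0],[1,0,-0.4,0,0],[1,0,-0.6,0,0],[1,0,-0.8,0,0],[1,0,-1,0,0],[1,0,-1,0,0],[1,0,-1,0,0]]
  ]
}}

```text
t: 18.95
tool_pos: [0.5549, -0.1373, 0.2502]
orientation: [-2.279, -2.161, -0.0]
force: [0.4, 0.1, -0.6]
opening: 0.0005
gripper_force: 0.0
```

{"method": "send_rows", "body": {
  "plan": [
    [[1,-0.2,-0.2,0,0],[1,-0.4,-0.4,0,0],[1,-0.5,-0.6,0,0],[1,-0.5,-0.8,0,0],[1,-0.5,-1,0,0],[1,-0.5,-1,0,0],[1,-0.5,-1,0,0],[1,-0.5,-1,0,0]]
  ]
}}

```text
t: 19.62
tool_pos: [0.4555, -0.3351, 0.2503]
orientation: [-2.276, -2.164, -0.001]
force: [0.6, 0.0, 0.0]
opening: 0.0004
gripper_force: 0.0
```

Run:
```python
from h import *
A=[]
for n in("top","side"):
    im,W=cloud(n); X,Y,Z=np.moveaxis(W,-1,0)
    h=cv2.cvtColor(im,cv2.COLOR_BGR2HSV)
    m=(X>.5)&(X<.62)&(Z>.095)&(Z<.115)&(Y>.05)&(Y<.14); y=Y[m]+(X[m]-.555)*.0477; print(n,"slide",np.percentile(y,[2,50,98]))
    m=(X>.5)&(X<.625)&(Y>.095)&(Y<.285)&(Z>.034)&(Z<.07)&(h[...,1]>50)&(h[...,2]>110)
    _,l,s,_=cv2.connectedComponentsWithStats(m.astype(np.uint8)); m=l==1+np.argmax(s[1:,4]); p=W[m]; print(m.sum(),cv2.minAreaRect(p[:,:2].astype(np.float32)*1000))
    d=np.array([-.0477,-.9989]);q=p[:,:2]-[.5655,.2765];t=q@d;w=q@[-d[1],d[0]]
    for a in np.arange(0,.18,.03):
        k=(t>a)&(t<a+.03)
        if k.sum()>5: print(round(a+.015,3),np.round([w[k].min(),w[k].max()],4))
    c=im[205:295,150:330] if n=="top" else im[140:270,240:350]
    A.append(cv2.resize(c,(440,220) if n=="top" else (355,420),interpolation=cv2.INTER_CUBIC))
o=np.zeros((420,795,3),np.uint8);o[:220,:440]=A[0];o[:,440:]=A[1];cv2.imwrite("pics/c5.png",o)
```

```text
top slide [0.08312792 0.09015687 0.09820478]
892 ((563.7589721679688, 188.7998809814453), (166.46755981445312, 50.22945022583008), 88.05899047851562)
0.015 [-0.0238  0.0267]
0.045 [-0.018  0.02 ]
0.075 [-0.0096  0.0163]
0.105 [-0.0108  0.0146]
0.135 [-0.0171  0.0203]
0.165 [-0.0217  0.0283]Traceback (most recent call last):
  File "<stdin>", line 6, in <module>
    return _quantile_unchecked(
        a, q, axis, out, overwrite_input, method, keepdims, weights)
    return _ureduce(a,
                    func=_quantile_ureduce_func,
    ...<5 lines>...
                    overwrite_input=overwrite_input,
                    method=method)
    r = func(a, **kwargs)
    result = _quantile(arr,
                       quantiles=q,
    ...<2 lines>...
                       out=out,
                       weights=wgt)
    slices_having_nans = np.isnan(arr[-1, ...])
                                  ~~~^^^^^^^^^
IndexError: index -1 is out of bounds for axis 0 with size 0
```

Run:
```python
from h import *
im,W=cloud("top"); cv2.imwrite("pics/c6.png",cv2.resize(im[200:300,150:350],None,fx=4,fy=4,interpolation=cv2.INTER_CUBIC))
```

```text
(no output)
```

View pics/c6.png

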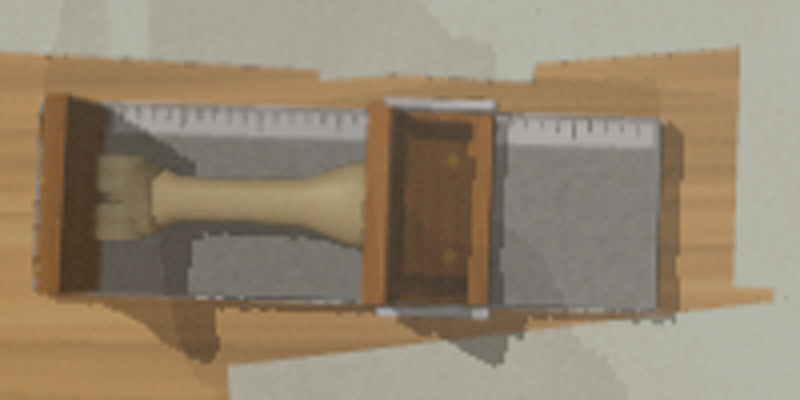

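The bone sits square on the mid-line, with its rollers at the end plate (98,198) and its flat end at the slide (365,205).

```bash
python3 -c "
from plant import order
print(order.close_job())"
```

```text
the job is handed in; nothing more can be done
None
```

The cattle bone lies square and central on the board between the end plate and the slide, the slide was left where it stopped at about 7 N with a reading of about 180 mm, and the job is handed in.

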